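# Stand the slumped chopping board back in its rack and close the gate

## Robot

A 6-joint arm with a two-finger parallel gripper is mounted at the origin on a cart in front of the work surface, level with it; the furniture and walls round the work are solid. World frame = base frame: x ahead of the robot, y to its left, z up, the work surface at z = 0. Lengths are in m, angles in rad, forces in N, time in s.
With the tool pointing down it reaches from about 0.35 to 0.775 m from the base axis. Payload 5.5 kg.
Tool frame: the origin (TCP) lies midway between the tips of the shut fingers; the grasp point (between the pads) lies grasp_offset behind it (grasp_offset is the distance from the TCP to the grasp point, in m); z points along the fingers, y is the line along which they close (so a half turn about z gives the same grasp; the last joint's range is limited). The gripper opens to 85 mm and grips with 20 to 120 N. Pads are 22 mm wide; open, the fingers measure 114 mm over their backs; the gripper's body (76 mm by 85 mm) begins 54 mm behind the grasp point. The pads swing forward as they close: fully open they stand 13 mm farther back than shut.
Start: joints at [1.1, 0.313, 0.046, 1.304, 0, 1.431], TCP at [0.187, 0.544, 0.194] pointing down, gripper open.
Joint ranges: [-2.76, 2.76], [-0.86, 1.69], [-1.03, 1.26], [-2.2, 2.34], [-1.47, 1.5], [-3.14, 3.14]. Speed limits (rad/s): [2.57, 2.57, 3.14, 3.14, 3.14, 3.14].

## Interface

Orientations are given as a unit quaternion [w, x, y, z].
In Python, from workcell import * gives the robot as it stands.
- The arm moves only by the tool step_arm, never from a script. Its argument "deltas" is a list of rows, each a list of 7 numbers: the shift along the world's x, y, z in mm, then the turn, a rotation vector about the world's x, y, z in degrees, then the gripper's target within -1 to 1 (fully open at 1, half-way at 0, shut at -1). A call has 1 to 5 rows; each row shifts and turns the commanded pose from where the row before left it; what a row does not reach is not made up. A row lasts 1/10 s, in which the tool goes at most 50 mm and 8.59 degrees, less where a joint would pass 70% of its speed; a pose out of reach is approached as far as the arm can. A call is refused whole if a number of a shift passes 50 or a number of a turn 8.59, either way. A call with a gripper value outside its range is refused whole. The fingers move at their own pace and stop on an object; "newtons" is the grip in N (left out, the last holds). Time passes only in rows, so rows that do not move let the fingers close. It gives the time, the measured TCP pose, the force, the opening and the grip force at its end, in the units of the state.
- get_state(): the state, without advancing time (a new reading comes with each control period).
- read_camera(name): name is "side" or "top"; returns a dict with "image" (384x512x3 uint8, red, green, blue), "z_map" (384x512 float32, m along the optical axis (not along the pixel's ray), 0 where there is no reading), "K" (3x3 intrinsics, pixels), "world_from_camera" (4x4, takes a point from camera to world coordinates). Camera axes: x right, y down, z forward; pixel columns grow to the right and rows downward; lengths in m; the calibration is good to about 2 mm. A picture is of the moment at which its call begins.
- hand_in(): hands the job in; it is judged then, once.
The state is a dict: "clock": time; "joint_pos": joint angles; "qvel": joint speeds; "tau": joint torques, N m; "tcp_pos": TCP position; "orientation": TCP orientation; "wrist_force": force on the tool from outside, world axes, zero at the start; "ft_torque": the same for the moment, N m; "finger_gap": finger opening in m; "grip_force": force on a finger pad.
Only numpy, scipy, OpenCV 4.12 (cv2) and the standard library are available. Lean on these libraries where they do the work, as an engineer would, in place of code of your own. Each camera call takes 0.05 s, during which the arm holds its last target. There are 200 camera calls.

## Task

The front chopping board has slumped forward onto the folded-down wire gate of its rack. By pushing only, with the fingertips and without picking anything up, tip the board back so that it stands upright in the rack's front bay, and flip the gate up until it is upright in front of the board to keep it there. Leave the rear board standing and do not knock or shift the things round the rack.

Things in the scene. Friction and masses are not known exactly. Their poses are not given: they have to be found in the camera images.
- rack: Wire board rack, 150 x 184 x 154 mm, fixed to the worktop. Origin under its middle at worktop level; x to its back (away from the robot, within 20 degrees), y left, z up. Rails along x at y = +-80, tops 16 up, carry the boards. Front rod (8 thick) along y at x -18, axis 20 up; upright hoops (8 thick, 154 tall) at x 26 and 70. Front bay: between front rod and first hoop, 36 clear.
- board: Front chopping board, wood, 200 x 300 x 22 mm, 0.84 kg +-20%, loose; slumped about 33 degrees towards the robot onto the folded gate, its foot still in the front bay. It should stand 200 tall on a 300 mm edge. x axis: from foot edge to top edge (vertical when it stands); y along the 300 mm edge; z out of the face towards the robot. Origin: middle of the back face.
- board_top (a point): Middle of the board's top edge, on the corner of the face that looks to the robot; at the start about 185 mm above the worktop, overhanging the rack's front; 216 mm up when the board stands.
- board_foot (a point): Middle of the board's foot edge face (mid-thickness); about 20 mm above the worktop while the foot is in the bay.
- gate (a joint): Wire gate hinged on the rack's front rod (axis along the rack's y, 20 mm above the worktop). 0 = folded down, 33 degrees from vertical towards the robot, as found with the board lying on it; grows as it is pushed up and away from the robot; 0.576 rad = vertical, stop at 0.596. Stiff hinge (0.15 N m): it stays where it is left.
- gate_bar (a point): Middle of the gate's top bar (wire 7 mm thick, gate 139 wide over all along the rack's y, bar 130 mm from the hinge axis); about 129 mm above the worktop when folded down, 150 mm when upright.
- rear_board: A second board of the same kind, 200 x 300 x 22 mm, loose, standing properly in the rack's rear bay between the two hoops. Its x axis points up. To be left as it is.
- mug: Bystander: white mug with dark stripes, loose, 92 x 127 x 95 tall, upright, origin under its foot (mm), in front of the rack's left end. To be left alone.
- mill: Bystander: dark wooden pepper mill, loose, 58 across, 150 tall, upright, origin under its foot (mm), beside the rack's left end. To be left alone.
- spice_left: Bystander: spice jar with a red cap (nearer the rack), loose, 45 across, 106 tall, upright, origin under its foot (mm), at the rack's right end. To be left alone.
- spice_right: Bystander: spice jar with a red cap (farther from the rack), loose, 45 across, 106 tall, upright, origin under its foot (mm), at the rack's right. To be left alone.
- lemon: Bystander: lemon, loose, 78 x 55 x 56, origin at its underside (mm), in front of the rack's right end. To be left alone.
- tin: Bystander: small food tin, loose, 57 across, 72 tall, upright, origin under its foot (mm), behind the rack's right end. To be left alone.

How it is judged:
By the outcome, as a careful person would: the job done as asked, in the order asked, and still so for the second after the job is handed in, with the robot touching nothing.
It also fails if it takes over 48 s, if anything falls off the work surface, if the arm or the gripper's body presses on something with over 40 N, if the wrist force passes 120 N, or if a joint passes its speed limit or range.

## Working session

There is one attempt and no reset: what is moved stays moved. The work goes in short steps, Python scripts to look and compute and a tool call to move; the robot and the scene stay as the last step left them, time stands still between calls to the robot, and variables do not carry over. Pictures are saved under pics/ and viewed, at most 10 in all, crops included, and the job is handed in when it is done.

Besides the shell and the picture viewer there is one more tool, called after "Emit:" as name([rows], argument=value, ...), one row to a line, values as JSON. step_arm: Moves the arm, as the interface text tells. Its arguments: {"type":"object","properties":{"deltas":{"type":"array","items":{"type":"array","items":{"type":"number"}}},"newtons":{"type":"number"}},"required":["deltas"]}

```bash
mkdir -p pics
cat > h.py <<'E'
from workcell import *
import numpy as np, cv2
def cam(n):
    c=read_camera(n); z=c["z_map"]; K=c["K"]; T=c["world_from_camera"]
    v,u=np.mgrid[:z.shape[0],:z.shape[1]]
    P=np.stack([(u-K[0,2])/K[0,0]*z,(v-K[1,2])/K[1,1]*z,z],-1)@T[:3,:3].T+T[:3,3]
    P[z==0]=np.nan
    return c,P
def save(f,im): cv2.imwrite("pics/"+f,im[:,:,::-1])
E
python3 - <<'E'
from h import *
for n in("side","top"):
    c,P=cam(n); save(n+"0.png",c["image"]); np.savez("/tmp/"+n+"0.npz",im=c["image"],P=P,T=c["world_from_camera"],K=c["K"])
    print(n,c["world_from_camera"].round(3).tolist(),c["K"][0])
s=get_state();print(s)
E
```

```text
side [[-0.999, 0.035, -0.004, 0.589], [0.031, 0.829, -0.558, 0.564], [-0.016, -0.558, -0.83, 1.094], [0.0, 0.0, 0.0, 1.0]] [399.15772973   0.         254.88160639]
top [[-0.029, -0.997, 0.077, 0.496], [-1.0, 0.028, -0.01, -0.055], [0.008, -0.077, -0.997, 1.333], [0.0, 0.0, 0.0, 1.0]] [409.35979101   0.         254.96943435]
{'clock': 0.1, 'joint_pos': array([1.10041229e+00, 3.13918945e-01, 4.50853760e-02, 1.30360555e+00,
       2.74680759e-06, 1.43115178e+00]), 'qvel': array([-0.00116497, -0.00139516,  0.00172429, -0.00021127,  0.00118687,
       -0.00032417]), 'tau': array([ 1.80408853e-03, -4.81724811e+01,  2.99243993e+01,  1.27545709e-02,
       -2.60320030e-04, -2.02179436e-06]), 'tcp_pos': array([0.18652078, 0.54335594, 0.19329876]), 'orientation': array([-2.47980315e-04,  1.64616989e-01,  9.86357223e-01, -7.83068484e-04]), 'wrist_force': array([-0.57801596, -0.37697974, -0.73233795]), 'ft_torque': array([-0.02503074,  0.00653115, -0.00872626]), 'grip_force': 0.0, 'finger_gap': 0.08592689020523368}
```

View pics/side0.png

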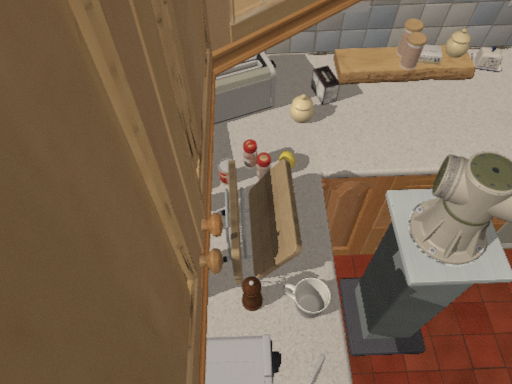

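View pics/top0.png

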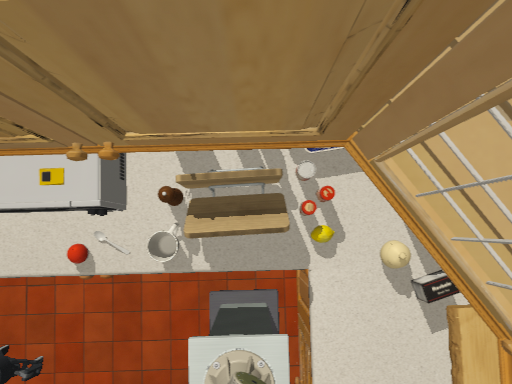

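The side view shows the slumped board (cols 250–300, rows 160–275), with the mug at about (312,295), the mill at (252,290), and the lemon and spice jars at rows 145–170. The top view shows its top edge at rows 215–237, cols 185–288, with the mug at (163,246) and the lemon at (321,233). Next I turn these into world positions.

Run:
```python
from h import *
D={n:np.load(f"/tmp/{n}0.npz") for n in("side","top")}
P=D["top"]["P"]; 
for (u,v) in [(163,246),(180,229),(171,195),(321,233),(308,207),(327,193),(306,171),(230,178),(230,200),(230,215),(230,225),(230,232),(230,236),(195,225),(280,222),(195,232),(280,228),(195,205),(280,203),(236,142),(150,142)]:
    print((u,v),P[v,u].round(3))
# plane fit: board back face + wall of points, combined views
for n in D:
    Q=D[n]["P"]; q=Q[(Q[...,2]>.06)&(Q[...,2]<.25)&(Q[...,0]>.3)&(Q[...,0]<.75)&(abs(Q[...,1])<.25)]
    print(n,len(q),q.min(0),q.max(0))
# back face plane fit in top, region
q=P[203:224,195:280].reshape(-1,3); q=q[np.isfinite(q[:,0])&(q[:,2]>.03)]
c=q.mean(0); n=np.linalg.svd(q-c)[2][2]; n*=np.sign(n[2]); print("plane",c.round(3),n.round(3),"resid",((q-c)@n).std(),"yaw",np.degrees(np.arctan2(n[1],n[0])),"tilt",np.degrees(np.arcsin(n[2])))
# rear board top edge
q=P[165:190,172:287].reshape(-1,3); q=q[(q[:,2]>.205)&(q[:,2]<.23)]; r=cv2.minAreaRect(q[:,:2].astype(np.float32)*1000); print("rear top",r,q[:,2].mean(),len(q))
# top corner line of front board: max-z edge
q=P[200:245,175:300].reshape(-1,3);q=q[(q[:,2]>.17)&(q[:,2]<.23)];print("front top",cv2.minAreaRect(q[:,:2].astype(np.float32)*1000),len(q),q[:,2].max())
im=np.hstack([cv2.resize(D["top"]["im"][140:265,140:350],(800,476),interpolation=cv2.INTER_CUBIC)]);save("topc.png",im)
```

```text
(163, 246) [0.447 0.231 0.009]
(180, 229) [0.5   0.177 0.002]
(171, 195) [0.6   0.18  0.131]
(321, 233) [ 0.474 -0.271  0.053]
(308, 207) [ 0.554 -0.225  0.109]
(327, 193) [ 0.595 -0.284  0.107]
(306, 171) [ 0.668 -0.229  0.072]
(230, 178) [0.636 0.001 0.206]
(230, 200) [0.585 0.011 0.054]
(230, 215) [0.536 0.007 0.135]
(230, 225) [0.506 0.006 0.177]
(230, 232) [0.487 0.006 0.189]
(230, 236) [0.472 0.016 0.002]
(195, 225) [0.509 0.106 0.167]
(280, 222) [ 0.511 -0.135  0.176]
(195, 232) [0.49  0.103 0.192]
(280, 228) [ 0.494 -0.134  0.19 ]
(195, 205) [0.572 0.118 0.071]
(280, 203) [ 0.57  -0.143  0.086]
(236, 142) [ 0.679 -0.027  0.474]
(150, 142) [0.679 0.15  0.496]
side 6500 [ 0.40341779 -0.24984563  0.06003102] [0.70314244 0.24984287 0.22065144]
top 6037 [ 0.40532374 -0.24996337  0.06002827] [0.73609063 0.24990031 0.22279978]
plane [ 0.542 -0.012  0.122] [0.833 0.029 0.553] resid 0.0012089319784454947 yaw 1.976985735778129 tilt 33.53927851717181
rear top ((644.8440551757812, 6.4329071044921875), (21.199859619140625, 294.7240295410156), 1.9499324560165405) 0.21533196176963998 792
front top ((495.5611877441406, -9.8699951171875), (35.27818298339844, 297.1577453613281), 1.9826732873916626) 1180 0.19759644221242567
```

View pics/topc.png

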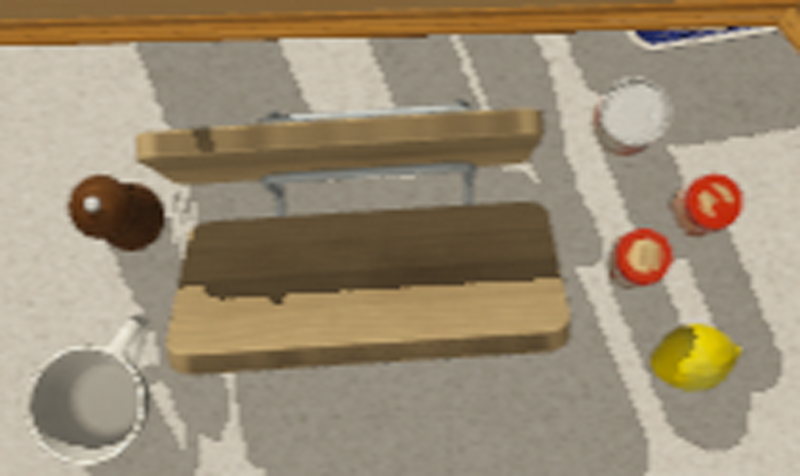

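Top crop: the board has a yaw of about 2° and its top edge is at x≈0.48. The hoop and gate are centred near crop column 370, and nothing stands between the robot and the board's middle. I'll move in front of it and tilt the fingers forward.

Emit:
step_arm([
  [15,-46,0,0,0,4,1],
  [15,-46,0,0,0,4,1],
  [17,-46,0,0,0,4,1],
  [17,-46,0,0,0,4,1],
  [17,-46,0,0,0,5,1],
])

```text
clock: 0.6
tcp_pos: [0.2677, 0.312, 0.1938]
orientation: [-0.0, -0.02, 1.0, -0.0]
wrist_force: [1.5, 0.1, 0.9]
finger_gap: 0.0855
grip_force: 0.0
```

Emit:
step_arm([
  [17,-46,0,0,0,0,1],
  [17,-46,0,0,0,0,1],
  [17,-46,0,0,0,0,1],
  [17,-46,0,0,0,0,1],
  [17,-46,0,0,0,0,1],
])

```text
clock: 1.1
tcp_pos: [0.3528, 0.082, 0.1941]
orientation: [0.0, -0.018, 1.0, 0.0]
wrist_force: [1.2, 0.7, -0.2]
finger_gap: 0.0856
grip_force: 0.0
```

Emit:
step_arm([
  [17,-46,0,0,-7.5,0,1],
  [17,-46,0,0,-7.5,0,1],
  [0,0,0,0,-7.5,0,1],
  [0,0,0,0,-7.5,0,1],
  [0,0,0,0,-7.5,0,1],
])

```text
clock: 1.6
tcp_pos: [0.3869, -0.0085, 0.1943]
orientation: [0.324, -0.017, 0.946, -0.006]
wrist_force: [-0.9, -0.1, 0.7]
finger_gap: 0.0853
grip_force: 0.0
```

Run:
```python
from h import *
from scipy.spatial.transform import Rotation as R
s=get_state();q=s["orientation"];print(s["tcp_pos"],s["joint_pos"],s["wrist_force"],s["clock"]);print(R.from_quat(np.roll(q,-1)).as_matrix().round(3))
D=np.load("/tmp/top0.npz");T=D["T"];K=D["K"]
# hoop top blue-grey bars, cast to z=.15
for (cu,cv) in [(265,181),(475,169),(370,175)]:
    u=140+cu*.2625;v=140+cv*.2625
    d=T[:3,:3]@np.linalg.solve(K,[u,v,1]);t=(.15-T[2,3])/d[2];print("hoop1",(T[:3,3]+t*d).round(4))
```

```text
[ 0.38689938 -0.00845762  0.19428042] [-0.50487447 -0.68098898 -0.95915551  0.69564214  0.30009732 -0.44765136] [-0.90318225 -0.14362689  0.67864083] 1.6
[[-0.79  -0.028  0.613]
 [-0.036  0.999 -0.001]
 [-0.613 -0.023 -0.79 ]]
hoop1 [0.6167 0.064  0.15  ]
hoop1 [ 0.6215 -0.0962  0.15  ]
hoop1 [ 0.6191 -0.016   0.15  ]
```

Emit:
step_arm([
  [20,-3,-15,0,0,0,1],
  [20,-3,-16,0,-3,0,1],
  [20,-3,-16,0,-3,0,1],
  [15,0,0,0,0,0,1],
  [15,0,0,0,0,0,1],
])

```text
clock: 2.1
tcp_pos: [0.4852, -0.0215, 0.1712]
orientation: [0.357, -0.018, 0.934, -0.003]
wrist_force: [0.1, 0.0, 0.6]
finger_gap: 0.0855
grip_force: 0.0
```

Emit:
step_arm([
  [8,0,0,0,0,0,1],
  [6,0,0,0,0,0,1],
  [5,0,1,0,0,0,1],
  [5,0,1,0,0,0,1],
  [0,0,0,0,0,0,1],
])

```text
clock: 2.6
tcp_pos: [0.5097, -0.0214, 0.174]
orientation: [0.358, -0.018, 0.934, -0.003]
wrist_force: [-0.5, -0.0, 0.4]
finger_gap: 0.0853
grip_force: 0.0
```

Run:
```python
from h import *
s=get_state();print(s["tcp_pos"],s["joint_pos"],s["wrist_force"],s["clock"])
c,P=cam("side");im=c["image"];save("s1.png",cv2.resize(im[110:330,190:410],(600,600),interpolation=cv2.INTER_CUBIC))
```

```text
[ 0.50965882 -0.02141911  0.17404501] [-0.36778602 -0.36723681 -0.96415359  0.27830706  0.24934915 -0.31577822] [-0.51825776 -0.00679684  0.43506185] 2.6
```

View pics/s1.png

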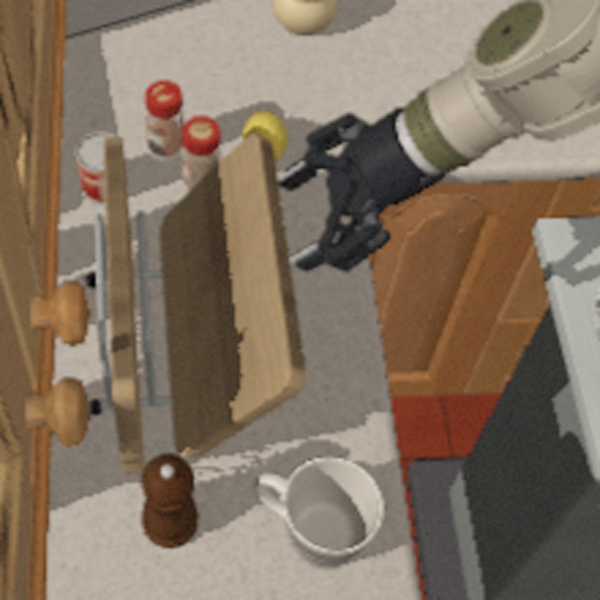

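The two fingertips, at crop (285,183) and (300,262), stand just in front of the board's top edge but a little high. I'll back off and go lower so the tips sit under the overhang.

Emit:
step_arm([
  [-10,0,-8,0,0,0,1],
  [-10,3,-8,0,0,0,1],
  [0,0,-8,0,0,0,1],
  [0,0,-6,0,0,0,1],
  [0,0,0,0,0,0,1],
])

```text
clock: 3.15
tcp_pos: [0.4921, -0.0193, 0.1488]
orientation: [0.353, -0.018, 0.935, -0.002]
wrist_force: [0.1, 0.1, -1.0]
finger_gap: 0.0855
grip_force: 0.0
```

Run:
```python
from h import *
s=get_state();print(s["tcp_pos"],s["joint_pos"].round(2),s["wrist_force"],s["clock"])
for n in("side","top"):
    c,P=cam(n)
    im=c["image"].astype(int)
    m=(P[...,0]>.42)&(P[...,0]<.54)&(abs(P[...,1]+.02)<.08)&(P[...,2]>.12)&(P[...,2]<.26)
    dk=m&(im.max(2)-im.min(2)<25)   # grey: fingers
    q=P[dk]; o=np.argsort(-q[:,0])[:400:40]; print(n,len(q),q[o].round(3).tolist())
    w=m&(im.max(2)-im.min(2)>40); q=P[w]
    if len(q): 
        print("board front corner minx",np.percentile(q[:,0],1),"at z",q[q[:,0]<np.percentile(q[:,0],3),2].mean())
```

```text
[ 0.49212227 -0.01926443  0.14875789] [-0.38 -0.37 -1.03  0.24  0.26 -0.33] [ 0.12531568  0.08061495 -1.04997911] 3.15
side 520 [[0.54, -0.088, 0.131], [0.458, -0.062, 0.203], [0.451, -0.077, 0.21], [0.446, 0.03, 0.211], [0.442, 0.035, 0.21], [0.438, 0.032, 0.229], [0.435, 0.024, 0.23], [0.432, -0.053, 0.237], [0.43, 0.008, 0.247], [0.427, -0.041, 0.253]]
board front corner minx 0.4886416619895064 at z 0.19084260902145048
top 416 [[0.468, -0.063, 0.197], [0.455, 0.033, 0.201], [0.445, -0.07, 0.227], [0.438, 0.048, 0.229], [0.434, 0.021, 0.232], [0.432, -0.075, 0.231], [0.429, -0.078, 0.228], [0.426, 0.029, 0.226], [0.425, 0.001, 0.254], [0.423, 0.041, 0.249]]
board front corner minx 0.4787322172728905 at z 0.18385982428222683
```

Emit:
step_arm([
  [5,0,3,0,0,0,1],
  [6,0,4,0,0,0,1],
  [6,0,4,0,0,0,1],
  [6,0,3,0,0,0,1],
  [6,0,3,0,0,0,1],
])

```text
clock: 3.75
tcp_pos: [0.5222, -0.0193, 0.1671]
orientation: [0.354, -0.018, 0.935, -0.002]
wrist_force: [0.4, 1.3, 0.6]
finger_gap: 0.0853
grip_force: 0.0
```

Emit:
step_arm([
  [6,0,3,0,0,0,1],
  [6,0,3,0,0,0,1],
  [6,0,2,0,0,0,1],
  [6,0,2,0,0,0,1],
  [0,0,0,0,0,0,1],
])

```text
clock: 4.25
tcp_pos: [0.5465, -0.0194, 0.1772]
orientation: [0.354, -0.018, 0.935, -0.002]
wrist_force: [-0.2, 0.3, -0.3]
finger_gap: 0.0856
grip_force: 0.0
```

```bash
cat > m.py <<'E'
from h import *
s=get_state();print(s["tcp_pos"],s["joint_pos"].round(2),s["wrist_force"].round(1),s["clock"])
c,P=cam("side")
m=(P[...,0]>.45)&(P[...,0]<.63)&((abs(P[...,1]-.1)<.03)|(abs(P[...,1]+.125)<.025))&(P[...,2]>.03)&(P[...,2]<.26)
im=c["image"].astype(int); m&=(im.max(2)-im.min(2)>25)
for k in(1,-1):
    q=P[m&(P[...,1]*k>0)]
    for _ in range(6):
        ce=q.mean(0);n=np.linalg.svd(q-ce)[2][2];r=abs((q-ce)@n);q=q[r<max(.003,np.percentile(r,80))]
    n=n*np.sign(n[0]);print(k,len(q),ce.round(3),"tilt",np.degrees(np.arcsin(n[2])).round(1),"yaw",np.degrees(np.arctan2(n[1],n[0])).round(1),"x@z=.02,.15,.21",[round(float(ce[0]-(z-ce[2])*n[2]/n[0]),3) for z in(.02,.15,.21)])
cv2.imwrite("pics/last.png",c["image"][:,:,::-1])
E
python3 m.py
```

```text
[ 0.54649727 -0.01942385  0.1772393 ] [-0.32 -0.28 -0.9   0.25  0.22 -0.28] [-0.2  0.3 -0.3] 4.25
1 798 [0.54  0.1   0.117] tilt 33.9 yaw 2.6 x@z=.02,.15,.21 [0.606, 0.518, 0.478]
-1 487 [ 0.55  -0.126  0.115] tilt 33.7 yaw 1.1 x@z=.02,.15,.21 [0.614, 0.527, 0.487]
```

Run:
```python
from h import *
im=cv2.imread("pics/last.png");cv2.imwrite("pics/s2.png",cv2.resize(im[130:290,230:380],(562,600),interpolation=cv2.INTER_CUBIC))
```

```text
(no output)
```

View pics/s2.png

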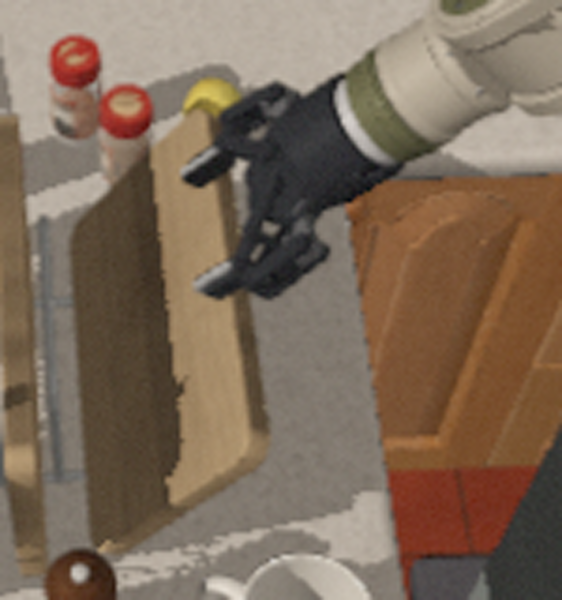

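The fingers have passed over the top edge: both tips, at crop (185,175) and (200,288), are above the back face. The board hasn't moved. I'll measure where the tips really are.

Run:
```python
from h import *
s=get_state();print(s["tcp_pos"])
c,P=cam("side")
for v in (174,175,176,177): print([P[v,u].round(3).tolist() for u in (279,281,284)])
for v in (205,206,207): print([P[v,u].round(3).tolist() for u in (283,286,289)])
c,P=cam("top")
m=(abs(P[...,1]+.02)<.08)&(P[...,2]>.197)&(P[...,2]<.3)&(P[...,0]<.57);q=P[m];q=q[np.argsort(-q[:,0])];print(q[:60:4].round(3).tolist())
```

```text
[ 0.54581871 -0.01925483  0.17665736]
[[0.518, -0.067, 0.232], [0.513, -0.066, 0.233], [0.505, -0.064, 0.235]]
[[0.518, -0.066, 0.229], [0.513, -0.064, 0.231], [0.505, -0.063, 0.232]]
[[0.519, -0.063, 0.228], [0.513, -0.064, 0.227], [0.505, -0.063, 0.228]]
[[0.518, -0.064, 0.222], [0.513, -0.065, 0.221], [0.505, -0.064, 0.222]]
[[0.514, 0.027, 0.225], [0.507, 0.031, 0.232], [0.5, 0.035, 0.238]]
[[0.514, 0.029, 0.223], [0.507, 0.035, 0.233], [0.5, 0.035, 0.234]]
[[0.514, 0.029, 0.219], [0.507, 0.037, 0.231], [0.5, 0.036, 0.229]]
[[0.52, -0.065, 0.223], [0.517, -0.067, 0.228], [0.515, -0.07, 0.228], [0.514, -0.075, 0.226], [0.512, -0.064, 0.235], [0.512, 0.024, 0.231], [0.509, 0.033, 0.226], [0.509, 0.027, 0.237], [0.509, -0.072, 0.232], [0.507, 0.029, 0.236], [0.506, -0.067, 0.242], [0.506, -0.075, 0.234], [0.504, -0.064, 0.243], [0.504, -0.069, 0.237], [0.501, 0.032, 0.237]]
```

Emit:
step_arm([
  [-20,0,20,0,0,0,1],
  [-30,3,20,0,0,0,1],
  [-30,3,10,0,0,0,0],
  [-30,3,5,0,0,0,-1],
  [-20,0,5,0,0,0,-1],
])

```text
clock: 4.9
tcp_pos: [0.4136, -0.0094, 0.2364]
orientation: [0.354, -0.019, 0.935, -0.002]
wrist_force: [0.4, -1.1, -0.5]
finger_gap: 0.044
grip_force: 0.0
```

Emit:
step_arm([
  [0,0,0,0,0,0,-1],
  [0,0,0,0,0,0,-1],
  [0,0,0,0,0,0,-1],
  [0,0,0,0,0,0,-1],
  [0,0,0,0,0,0,-1],
])

```text
clock: 5.4
tcp_pos: [0.4156, -0.0101, 0.236]
orientation: [0.353, -0.019, 0.935, -0.002]
wrist_force: [-0.6, 0.0, -0.5]
finger_gap: 0.0001
grip_force: 0.0
```

Run:
```python
from h import *
import workcell; print([ (k,getattr(workcell,k)) for k in dir(workcell) if "offset" in k])
s=get_state();print(s["tcp_pos"],s["orientation"],s["joint_pos"].round(2),s["finger_gap"])
c,P=cam("top"); t=s["tcp_pos"]
m=(np.linalg.norm(P-t,axis=-1)<.07)&(P[...,2]>.19);q=P[m];q=q[np.argsort(-q[:,0])];print(q[:40:4].round(3).tolist())
c,P=cam("side")
m=(np.linalg.norm(P-t,axis=-1)<.07)&(P[...,2]>.192);q=P[m];q=q[np.argsort(-q[:,0])];print(q[:40:4].round(3).tolist())
```

```text
[('grasp_offset', 0.0187)]
[ 0.41563225 -0.01008024  0.23601352] [ 0.3531285  -0.01850153  0.93539007 -0.00183799] [-0.5  -0.67 -0.9   0.68  0.33 -0.42] 9.960634260619078e-05
[[0.398, -0.01, 0.279], [0.398, -0.004, 0.272], [0.396, -0.01, 0.278], [0.394, -0.007, 0.284], [0.393, -0.015, 0.279], [0.393, -0.02, 0.277], [0.391, -0.015, 0.285], [0.391, -0.002, 0.275], [0.389, -0.005, 0.288], [0.388, 0.001, 0.278]]
[[0.398, -0.007, 0.273], [0.398, -0.01, 0.273], [0.396, -0.006, 0.274], [0.395, -0.016, 0.277], [0.394, -0.007, 0.277], [0.393, -0.004, 0.268], [0.392, -0.022, 0.278], [0.391, -0.005, 0.276], [0.39, 0.0, 0.278], [0.39, -0.008, 0.284]]
```

Run:
```python
from h import *
s=get_state();t=s["tcp_pos"];print(t)
c,P=cam("side");T=np.linalg.inv(c["world_from_camera"]);p=c["K"]@(T[:3,:3]@t+T[:3,3]);u,v=p[:2]/p[2];print(u,v)
im=c["image"].copy();x0,y0=int(u)-50,int(v)-50
k=cv2.resize(im[y0:y0+100,x0:x0+100],(600,600),interpolation=cv2.INTER_CUBIC)
cv2.circle(k,(int((u-x0)*6),int((v-y0)*6)),5,(255,0,0),2);save("s3.png",k);print(x0,y0)
for dv in range(-6,7,3): print([(P[int(v)+dv,int(u)+du].round(3).tolist()) for du in (-6,-3,0,3,6,9,12,15,18)])
```

```text
[ 0.41558012 -0.0100932   0.23614231]
320.2053691030255 189.39223102113215
270 139
[[0.385, -0.196, -0.002], [0.374, -0.198, -0.005], [0.365, -0.195, -0.002], [0.341, -0.242, -0.07], [0.33, -0.242, -0.071], [0.398, -0.005, 0.272], [0.392, -0.003, 0.274], [0.386, 0.003, 0.281], [0.379, 0.004, 0.283]]
[[0.387, -0.181, 0.002], [0.378, -0.179, 0.005], [0.366, -0.185, -0.005], [0.341, -0.235, -0.078], [0.33, -0.235, -0.079], [0.306, -0.272, -0.134], [0.296, -0.27, -0.132], [0.285, -0.268, -0.13], [0.272, -0.274, -0.139]]
[[0.388, -0.17, 0.002], [0.378, -0.17, 0.001], [0.368, -0.17, -0.001], [0.339, -0.232, -0.093], [0.316, -0.268, -0.148], [0.305, -0.268, -0.148], [0.294, -0.266, -0.146], [0.279, -0.276, -0.161], [0.266, -0.28, -0.168]]
[[0.389, -0.161, -0.003], [0.38, -0.158, -0.0], [0.37, -0.157, 0.002], [0.325, -0.268, -0.168], [0.313, -0.271, -0.173], [0.303, -0.265, -0.165], [0.287, -0.279, -0.187], [0.276, -0.276, -0.182], [0.264, -0.277, -0.185]]
[[0.391, -0.145, 0.003], [0.38, -0.149, -0.003], [0.372, -0.143, 0.005], [0.36, -0.15, -0.007], [0.31, -0.271, -0.194], [0.297, -0.273, -0.198], [0.285, -0.275, -0.201], [0.275, -0.27, -0.195], [0.262, -0.273, -0.2]]
```

View pics/s3.png

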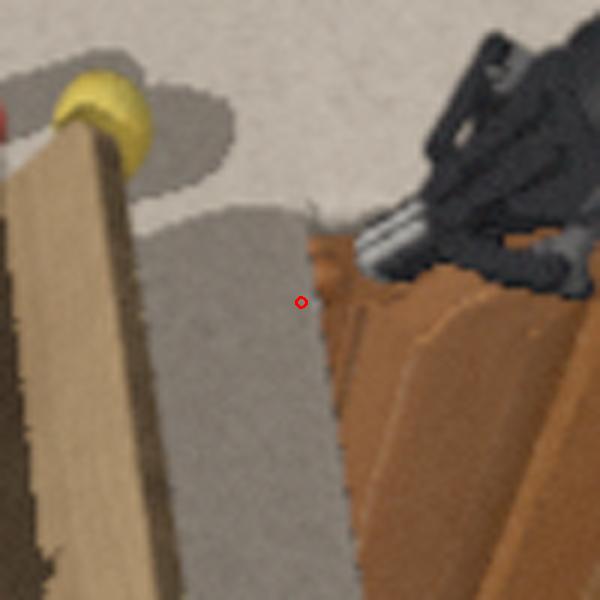

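The picture shows the real tip at crop (365,250), well behind the red circle at (301,302) where the reported TCP projects. So the tip trails the reported TCP by about 37 mm along the tool: (-25,+28) mm in x,z at this tilt. I'll allow for that and approach again with the fingers shut.

Emit:
step_arm([
  [13,0,-19,0,0,0,-1],
  [13,0,-19,0,0,0,-1],
  [13,0,-19,0,0,0,-1],
  [13,0,-19,0,0,0,-1],
  [11,0,-18,0,0,0,-1],
])

```text
clock: 6.05
tcp_pos: [0.484, -0.0115, 0.151]
orientation: [0.349, -0.019, 0.937, -0.001]
wrist_force: [-0.6, -0.5, 0.5]
finger_gap: 0.0001
grip_force: 0.0
```

```bash
cat > t.py <<'E'
from h import *
from scipy.spatial.transform import Rotation as R
s=get_state();q=R.from_quat(np.roll(s["orientation"],-1)).as_matrix();t=s["tcp_pos"]
print("tcp",t.round(4),"tilt",np.degrees(np.arctan2(q[0,2],-q[2,2])).round(1),"j",s["joint_pos"].round(2),"F",s["wrist_force"].round(1),"tip",(t-.037*q[:,2]).round(3),"upcorner",(t-.037*q[:,2]-.011*q[:,0]).round(3),s["clock"])
E
python3 t.py
```

```text
tcp [ 0.484  -0.0115  0.151 ] tilt 40.9 j [-0.37 -0.4  -1.03  0.27  0.25 -0.32] F [-0.6 -0.5  0.5] tip [ 0.46  -0.012  0.179] upcorner [ 0.468 -0.011  0.186] 6.05
```

Emit:
step_arm([
  [-8,0,0,0,5.5,0,-1],
  [-4,0,-5,0,5.5,0,-1],
  [0,0,-12,0,0,0,-1],
  [5,0,-12,0,0,0,-1],
  [0,0,0,0,0,0,-1],
])

```text
clock: 6.55
tcp_pos: [0.4749, -0.011, 0.1199]
orientation: [0.256, -0.019, 0.967, 0.001]
wrist_force: [0.5, 0.2, -0.7]
finger_gap: -0.0002
grip_force: 0.0
```

```bash
python3 t.py
python3 - <<'E'
from h import *
from scipy.spatial.transform import Rotation as R
s=get_state();t=s["tcp_pos"];q=R.from_quat(np.roll(s["orientation"],-1)).as_matrix()
for n in("side","top"):
    c,P=cam(n);im=c["image"].astype(int)
    m=(np.linalg.norm(P-(t-.06*q[:,2]),axis=-1)<.06)&(im.max(2)-im.min(2)<25)&(P[...,2]>.12);d=(P[m]-t)@q
    if len(d): o=np.argsort(-d[:,2])[:30:5];print(n,len(d),d[o].round(3).tolist())
E
```

```text
tcp [ 0.4749 -0.011   0.1199] tilt 29.6 j [-0.31 -0.26 -0.89  0.44  0.16 -0.31] F [ 0.5  0.2 -0.7] tip [ 0.457 -0.011  0.152] upcorner [ 0.466 -0.011  0.157] 6.55
side 296 [[-0.006, 0.006, -0.036], [-0.013, 0.007, -0.042], [0.004, 0.011, -0.045], [0.005, 0.013, -0.048], [-0.013, -0.005, -0.049], [-0.01, 0.011, -0.05]]
top 261 [[-0.011, -0.007, -0.037], [-0.009, 0.01, -0.043], [-0.01, -0.007, -0.047], [-0.015, -0.001, -0.049], [-0.008, 0.013, -0.052], [-0.011, 0.002, -0.054]]
```

Emit:
step_arm([
  [12,0,0,0,0,0,-1],
  [10,0,1,0,0,0,-1],
  [6,0,2,0,0,0,-1],
  [5,0,2,0,0,0,-1],
  [5,0,2,0,0,0,-1],
])

```text
clock: 7.15
tcp_pos: [0.5138, -0.0113, 0.1288]
orientation: [0.257, -0.019, 0.966, 0.001]
wrist_force: [-2.1, -0.2, 0.6]
finger_gap: 0.0001
grip_force: 0.8
```

Emit:
step_arm([
  [5,0,2,0,0,0,-1],
  [5,0,2,0,0,0,-1],
  [5,0,2,0,0,0,-1],
  [5,0,2,0,0,0,-1],
  [0,0,0,0,0,0,-1],
])

```text
clock: 7.65
tcp_pos: [0.5348, -0.0116, 0.1375]
orientation: [0.258, -0.019, 0.966, 0.0]
wrist_force: [-1.5, 0.0, 0.6]
finger_gap: 0.0002
grip_force: 0.6
```

```bash
python3 t.py; python3 m.py
```

```text
tcp [ 0.5348 -0.0116  0.1375] tilt 29.9 j [-0.26 -0.15 -0.77  0.44  0.14 -0.26] F [-1.5  0.   0.6] tip [ 0.516 -0.012  0.17 ] upcorner [ 0.526 -0.012  0.175] 7.65
[ 0.53481438 -0.01158508  0.13754498] [-0.26 -0.15 -0.77  0.44  0.14 -0.26] [-1.5  0.   0.6] 7.65
1 522 [0.564 0.101 0.125] tilt 20.8 yaw 2.3 x@z=.02,.15,.21 [0.604, 0.554, 0.532]
-1 303 [ 0.571 -0.125  0.127] tilt 20.8 yaw 2.1 x@z=.02,.15,.21 [0.612, 0.563, 0.54]
```

Emit:
step_arm([
  [6,0,2,0,0,0,-1],
  [6,0,2,0,0,0,-1],
  [6,0,2,0,0,0,-1],
  [6,0,1,0,0,0,-1],
  [6,0,1,0,0,0,-1],
])

```text
clock: 8.2
tcp_pos: [0.5646, -0.0116, 0.1453]
orientation: [0.258, -0.019, 0.966, 0.0]
wrist_force: [-0.7, -0.3, 0.2]
finger_gap: 0.0002
grip_force: 0.2
```

Emit:
step_arm([
  [5,0,1,0,0,0,-1],
  [5,0,1,0,0,0,-1],
  [4,0,0,0,0,0,-1],
  [3,0,0,0,0,0,-1],
  [0,0,0,0,0,0,-1],
])

```text
clock: 8.7
tcp_pos: [0.581, -0.0115, 0.1468]
orientation: [0.257, -0.019, 0.966, 0.0]
wrist_force: [0.1, 0.1, -0.3]
finger_gap: 0.0005
grip_force: 0.0
```

```bash
python3 t.py; python3 m.py
```

```text
tcp [ 0.581  -0.0115  0.1468] tilt 29.8 j [-0.23 -0.06 -0.67  0.46  0.12 -0.24] F [ 0.1  0.1 -0.3] tip [ 0.563 -0.012  0.179] upcorner [ 0.572 -0.011  0.184] 8.7
[ 0.58104908 -0.01147244  0.14680455] [-0.23 -0.06 -0.67  0.46  0.12 -0.24] [ 0.1  0.1 -0.3] 8.7
1 78 [0.59  0.1   0.182] tilt 7.0 yaw 3.0 x@z=.02,.15,.21 [0.61, 0.594, 0.587]
-1 38 [ 0.595 -0.122  0.198] tilt 9.4 yaw -8.8 x@z=.02,.15,.21 [0.625, 0.603, 0.593]
```

Emit:
step_arm([
  [3,0,0,0,0,0,-1],
  [3,0,0,0,0,0,-1],
  [3,0,0,0,0,0,-1],
  [2,0,0,0,0,0,-1],
  [0,0,0,0,0,0,-1],
])

```text
clock: 9.25
tcp_pos: [0.5919, -0.0115, 0.1468]
orientation: [0.257, -0.019, 0.966, 0.001]
wrist_force: [-0.1, 0.5, -0.6]
finger_gap: 0.0001
grip_force: 0.0
```

```bash
cat > top.py <<'E'
from h import *
c,P=cam("top")
for nm,a,b in(("front",.52,.628),("rear",.628,.68)):
    q=P[(P[...,2]>.205)&(P[...,2]<.225)&(abs(P[...,1])<.18)&(P[...,0]>a)&(P[...,0]<b)]
    for k,r in(("L",q[(q[:,1]>.05)&(q[:,1]<.13)]),("R",q[(q[:,1]<-.07)&(q[:,1]>-.15)])):
        if len(r):print(nm,k,len(r),"x",np.percentile(r[:,0],[3,50,97]).round(4),"z",np.median(r[:,2]).round(4))
cv2.imwrite("pics/lasttop.png",c["image"][:,:,::-1])
E
python3 t.py; python3 top.py
```

```text
tcp [ 0.5919 -0.0115  0.1468] tilt 29.8 j [-0.23 -0.04 -0.65  0.45  0.12 -0.23] F [-0.1  0.5 -0.6] tip [ 0.574 -0.012  0.179] upcorner [ 0.583 -0.011  0.184] 9.25
front L 218 x [0.5828 0.5925 0.6029] z 0.2161
front R 212 x [0.5903 0.5992 0.6091] z 0.2156
rear L 222 x [0.6318 0.641  0.6509] z 0.2157
rear R 187 x [0.6384 0.6479 0.6569] z 0.2155
```

Emit:
step_arm([
  [2,0,0,0,0,0,-1],
  [2,0,0,0,0,0,-1],
  [2,0,0,0,0,0,-1],
  [2,0,0,0,0,0,-1],
  [0,0,0,0,0,0,-1],
])

```text
clock: 9.8
tcp_pos: [0.6, -0.0115, 0.1469]
orientation: [0.258, -0.019, 0.966, 0.0]
wrist_force: [0.0, 0.2, -0.3]
finger_gap: -0.0002
grip_force: 0.0
```

```bash
python3 t.py; python3 top.py
```

```text
tcp [ 0.6    -0.0115  0.1469] tilt 29.8 j [-0.22 -0.02 -0.63  0.45  0.12 -0.23] F [ 0.   0.2 -0.3] tip [ 0.582 -0.012  0.179] upcorner [ 0.591 -0.011  0.184] 9.8
front L 220 x [0.5886 0.5986 0.6086] z 0.2156
front R 211 x [0.5961 0.605  0.6148] z 0.2158
rear L 220 x [0.6318 0.641  0.6508] z 0.2158
rear R 185 x [0.6383 0.6481 0.6572] z 0.2153
```

Emit:
step_arm([
  [2,0,0,0,0,0,-1],
  [2,0,0,0,0,0,-1],
  [2,0,0,0,0,0,-1],
  [0,0,0,0,0,0,-1],
])

```text
clock: 10.25
tcp_pos: [0.6061, -0.0115, 0.1469]
orientation: [0.258, -0.019, 0.966, 0.0]
wrist_force: [-0.1, 0.7, -0.3]
finger_gap: -0.0002
grip_force: 0.0
```

```bash
python3 t.py; python3 top.py
```

```text
tcp [ 0.6061 -0.0115  0.1469] tilt 29.8 j [-0.22 -0.01 -0.62  0.45  0.12 -0.23] F [-0.1  0.7 -0.3] tip [ 0.588 -0.012  0.179] upcorner [ 0.597 -0.011  0.184] 10.25
front L 221 x [0.5964 0.6061 0.6162] z 0.2156
front R 222 x [0.6028 0.6126 0.6228] z 0.2156
rear L 216 x [0.6319 0.641  0.6509] z 0.2156
rear R 189 x [0.6384 0.648  0.6571] z 0.2151
```

Emit:
step_arm([
  [2,0,0,0,0,0,-1],
  [0,0,0,0,0,0,-1],
  [0,0,0,0,0,0,-1],
  [-4,0,0,0,0,0,-1],
  [-6,0,0,0,0,0,-1],
])

```text
clock: 10.8
tcp_pos: [0.5974, -0.0115, 0.1468]
orientation: [0.257, -0.019, 0.966, 0.001]
wrist_force: [-0.7, 0.6, -0.3]
finger_gap: 0.0001
grip_force: 0.0
```

```bash
python3 t.py; python3 top.py
```

```text
tcp [ 0.5974 -0.0115  0.1468] tilt 29.8 j [-0.22 -0.03 -0.64  0.45  0.12 -0.23] F [-0.7  0.6 -0.3] tip [ 0.579 -0.012  0.179] upcorner [ 0.589 -0.011  0.184] 10.8
front L 220 x [0.5935 0.6033 0.6136] z 0.216
front R 218 x [0.6001 0.61   0.6201] z 0.2158
rear L 221 x [0.6319 0.6412 0.6511] z 0.2159
rear R 184 x [0.6385 0.6481 0.6571] z 0.2157
```

Emit:
step_arm([
  [-5,0,0,0,0,0,-1],
  [-6,0,0,0,0,0,-1],
  [-8,0,0,0,0,0,-1],
  [-10,0,0,0,0,0,-1],
  [0,0,0,0,0,0,-1],
])

```text
clock: 11.35
tcp_pos: [0.5669, -0.0112, 0.1463]
orientation: [0.257, -0.019, 0.966, 0.001]
wrist_force: [-0.2, 0.8, 0.1]
finger_gap: 0.0002
grip_force: 0.0
```

```bash
python3 t.py; python3 top.py;python3 top.py; python3 m.py
```

```text
tcp [ 0.5669 -0.0112  0.1463] tilt 29.7 j [-0.24 -0.09 -0.69  0.46  0.13 -0.24] F [-0.2  0.8  0.1] tip [ 0.549 -0.012  0.178] upcorner [ 0.558 -0.011  0.184] 11.35
front L 218 x [0.5882 0.5978 0.6075] z 0.2156
front R 219 x [0.5945 0.6043 0.6144] z 0.2155
rear L 221 x [0.6321 0.6412 0.6511] z 0.2158
rear R 184 x [0.6381 0.6479 0.6573] z 0.2159
front L 217 x [0.5867 0.5961 0.6063] z 0.2156
front R 214 x [0.5938 0.6033 0.613 ] z 0.2159
rear L 220 x [0.6321 0.6414 0.6512] z 0.2156
rear R 188 x [0.6381 0.6478 0.657 ] z 0.2157
[ 0.56853874 -0.01152281  0.14710436] [-0.24 -0.08 -0.69  0.46  0.13 -0.24] [-0.7  0.3  0.4] 11.45
1 124 [0.593 0.1   0.216] tilt 82.0 yaw 6.3 x@z=.02,.15,.21 [2.004, 1.069, 0.637]
-1 57 [ 0.6   -0.123  0.216] tilt 83.1 yaw -2.7 x@z=.02,.15,.21 [2.229, 1.148, 0.649]
```

Emit:
step_arm([
  [0,0,0,0,0,0,-1],
  [0,0,0,0,0,0,-1],
  [0,0,0,0,0,0,-1],
  [0,0,0,0,0,0,-1],
  [0,0,0,0,0,0,-1],
])

```text
clock: 12.0
tcp_pos: [0.5687, -0.0114, 0.1467]
orientation: [0.257, -0.019, 0.966, 0.001]
wrist_force: [-0.4, 0.9, -0.1]
finger_gap: -0.0003
grip_force: 0.0
```

```bash
python3 top.py
```

```text
front L 216 x [0.583  0.593  0.6031] z 0.2153
front R 211 x [0.5905 0.5995 0.6092] z 0.2156
rear L 222 x [0.6318 0.6409 0.6508] z 0.2156
rear R 187 x [0.6383 0.6479 0.6569] z 0.2149
```

Emit:
step_arm([
  [0,0,0,0,0,0,-1],
  [0,0,0,0,0,0,-1],
  [0,0,0,0,0,0,-1],
  [0,0,0,0,0,0,-1],
  [0,0,0,0,0,0,-1],
])

```text
clock: 12.55
tcp_pos: [0.5687, -0.0114, 0.1468]
orientation: [0.257, -0.019, 0.966, 0.001]
wrist_force: [0.4, -0.3, -0.1]
finger_gap: 0.0
grip_force: 0.0
```

```bash
python3 top.py
```

```text
front L 217 x [0.5831 0.5929 0.6033] z 0.2157
front R 211 x [0.5905 0.5993 0.6092] z 0.2157
rear L 219 x [0.6319 0.641  0.6511] z 0.2155
rear R 186 x [0.6383 0.6478 0.6569] z 0.2156
```

The board now stands by itself, settled at x≈0.596 and in the middle of the bay. Next I back out over the gate bar and go down in front of it.

Emit:
step_arm([
  [-25,0,4,0,0,0,-1],
  [-30,-2,2,0,0,0,-1],
  [-30,-2,0,0,0,0,-1],
  [-24,-2,0,0,0,0,-1],
  [0,0,-8,0,0,0,-1],
])

```text
clock: 13.1
tcp_pos: [0.4578, -0.0174, 0.145]
orientation: [0.258, -0.018, 0.966, 0.0]
wrist_force: [0.2, -1.0, -0.4]
finger_gap: 0.0
grip_force: 0.0
```

Emit:
step_arm([
  [0,0,-14,0,0,0,-1],
  [0,0,-14,0,0,0,-1],
  [0,0,-14,0,0,0,-1],
  [0,0,-14,0,0,0,-1],
  [0,0,0,0,0,0,-1],
])

```text
clock: 13.6
tcp_pos: [0.4584, -0.0169, 0.0865]
orientation: [0.256, -0.019, 0.967, 0.001]
wrist_force: [-0.1, 0.9, -0.2]
finger_gap: -0.0
grip_force: 0.0
```

```bash
python3 t.py; python3 top.py
python3 - <<'E'
from h import *
im=cv2.imread("pics/lasttop.png");cv2.imwrite("pics/t4.png",cv2.resize(im[150:270,150:340],(760,480),interpolation=cv2.INTER_CUBIC))
E
```

```text
tcp [ 0.4584 -0.0169  0.0865] tilt 29.6 j [-0.35 -0.25 -0.98  0.35  0.18 -0.34] F [-0.1  0.9 -0.2] tip [ 0.44  -0.017  0.119] upcorner [ 0.45  -0.017  0.124] 13.6
front L 216 x [0.583  0.5929 0.6034] z 0.2158
front R 211 x [0.5905 0.5994 0.6093] z 0.2155
rear L 221 x [0.6318 0.641  0.6509] z 0.2155
rear R 187 x [0.6382 0.648  0.6571] z 0.2155
```

View pics/t4.png

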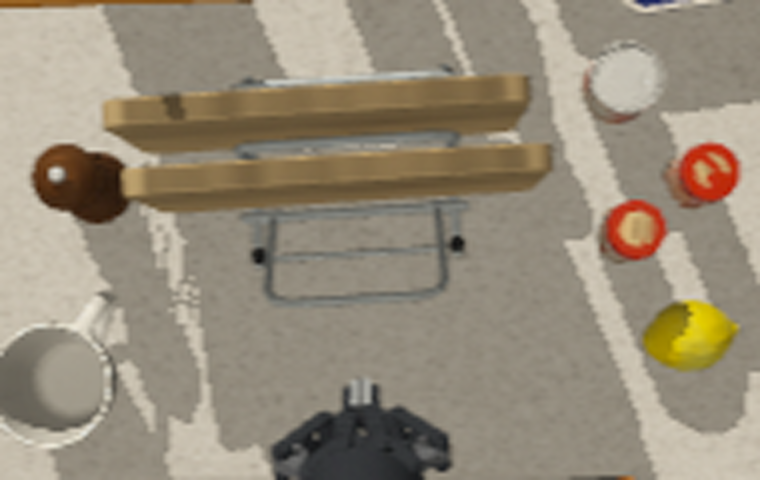

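The folded gate's top bar is at crop row ~296, cols 265–445, and the fingertip (col 360) is centred in front of it. The board stands clear behind it. I'll push the bar along its arc.

Emit:
step_arm([
  [18,0,-3,0,0,0,-1],
  [16,0,0,0,0,0,-1],
  [12,0,0,0,0,0,-1],
  [6,0,3,0,0,0,-1],
  [6,0,4,0,0,0,-1],
])

```text
clock: 14.15
tcp_pos: [0.5172, -0.0173, 0.0924]
orientation: [0.256, -0.019, 0.966, 0.001]
wrist_force: [-2.0, 0.3, -1.5]
finger_gap: 0.0002
grip_force: 0.6
```

```bash
python3 t.py
```

```text
tcp [ 0.5172 -0.0173  0.0924] tilt 29.7 j [-0.29 -0.12 -0.87  0.32  0.15 -0.29] F [-2.   0.3 -1.5] tip [ 0.499 -0.018  0.125] upcorner [ 0.508 -0.017  0.13 ] 14.15
```

Emit:
step_arm([
  [6,0,3,0,0,0,-1],
  [6,0,3,0,0,0,-1],
  [6,0,3,0,0,0,-1],
  [6,0,2,0,0,0,-1],
  [0,0,0,0,0,0,-1],
])

```text
clock: 14.65
tcp_pos: [0.5432, -0.0178, 0.1049]
orientation: [0.258, -0.019, 0.966, 0.0]
wrist_force: [0.6, -0.2, -0.6]
finger_gap: 0.0001
grip_force: 0.0
```

```bash
python3 t.py;python3 top.py
python3 - <<'E'
from h import *
im=cv2.imread("pics/lasttop.png");cv2.imwrite("pics/t5.png",cv2.resize(im[150:270,150:340],(760,480),interpolation=cv2.INTER_CUBIC))
E
```

```text
tcp [ 0.5432 -0.0178  0.1049] tilt 29.9 j [-0.27 -0.09 -0.81  0.34  0.14 -0.27] F [ 0.6 -0.2 -0.6] tip [ 0.525 -0.018  0.137] upcorner [ 0.534 -0.018  0.142] 14.65
front L 216 x [0.583  0.5929 0.6031] z 0.2158
front R 211 x [0.5906 0.5997 0.6094] z 0.2156
rear L 218 x [0.6318 0.6411 0.651 ] z 0.2155
rear R 186 x [0.6382 0.648  0.6571] z 0.215
```

View pics/t5.png

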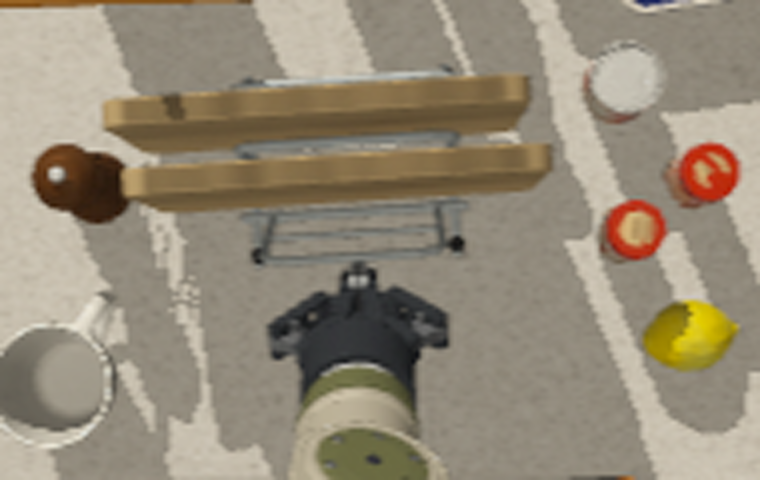

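The gate is following: its bar is now at crop row ~257 and the fingertip is right at it. I keep pushing, staying just below bar height.

Emit:
step_arm([
  [6,0,-1,0,0,0,-1],
  [6,0,0,0,0,0,-1],
  [6,0,0,0,0,0,-1],
  [6,0,1,0,0,0,-1],
  [6,0,0,0,0,0,-1],
])

```text
clock: 15.2
tcp_pos: [0.5723, -0.0174, 0.1038]
orientation: [0.257, -0.019, 0.966, 0.001]
wrist_force: [-1.5, 0.2, -0.5]
finger_gap: 0.0001
grip_force: 0.6
```

Emit:
step_arm([
  [4,0,0,0,0,0,-1],
  [3,0,0,0,0,0,-1],
  [2,0,0,0,0,0,-1],
  [0,0,0,0,0,0,-1],
])

```text
clock: 15.6
tcp_pos: [0.581, -0.0175, 0.1038]
orientation: [0.257, -0.019, 0.966, 0.001]
wrist_force: [0.5, -0.3, -0.5]
finger_gap: -0.0002
grip_force: 0.0
```

```bash
cat > g.py <<'E'
from h import *
# gate bar: top-camera points near z~.15 just in front of the board
for n in("top","side"):
    c,P=cam(n)
    for a,b in((.015,.04),(-.08,-.05)):
        q=P[(P[...,1]>a)&(P[...,1]<b)&(P[...,2]>.135)&(P[...,2]<.165)&(P[...,0]>.54)&(P[...,0]<.584)];print(n,a,len(q),q.mean(0).round(4) if len(q) else "")
E
python3 t.py;python3 top.py;python3 g.py
```

```text
tcp [ 0.581  -0.0175  0.1038] tilt 29.8 j [-0.25 -0.01 -0.74  0.33  0.13 -0.25] F [ 0.5 -0.3 -0.5] tip [ 0.563 -0.018  0.136] upcorner [ 0.572 -0.017  0.141] 15.6
front L 215 x [0.583  0.5931 0.6033] z 0.2157
front R 235 x [0.5254 0.5987 0.6092] z 0.2156
rear L 219 x [0.632  0.6411 0.6509] z 0.2157
rear R 187 x [0.6382 0.6478 0.6569] z 0.2158
top 0.015 16 [0.5719 0.0272 0.1531]
top -0.08 21 [ 0.5751 -0.0647  0.1504]
side 0.015 21 [0.5713 0.0289 0.1525]
side -0.08 15 [ 0.5752 -0.0634  0.1514]
```

Emit:
step_arm([
  [1,0,0,0,0,0,-1],
  [1,0,0,0,0,0,-1],
  [1,0,0,0,0,0,-1],
  [0,0,0,0,0,0,-1],
])

```text
clock: 16.15
tcp_pos: [0.5836, -0.0174, 0.1037]
orientation: [0.257, -0.019, 0.966, 0.001]
wrist_force: [-0.1, 0.5, 0.5]
finger_gap: -0.0
grip_force: 0.3
```

```bash
python3 t.py;python3 top.py;python3 g.py
```

```text
tcp [ 0.5836 -0.0174  0.1037] tilt 29.8 j [-0.24 -0.   -0.73  0.33  0.13 -0.25] F [-0.1  0.5  0.5] tip [ 0.565 -0.018  0.136] upcorner [ 0.575 -0.017  0.141] 16.15
front L 213 x [0.5831 0.5929 0.603 ] z 0.2155
front R 239 x [0.5254 0.5982 0.6092] z 0.216
rear L 217 x [0.632  0.6414 0.6511] z 0.2155
rear R 187 x [0.6382 0.6482 0.6569] z 0.2159
top 0.015 18 [0.5744 0.0282 0.1528]
top -0.08 23 [ 0.5776 -0.064   0.1511]
side 0.015 23 [0.5736 0.0293 0.1526]
side -0.08 15 [ 0.5776 -0.0637  0.151 ]
```

Emit:
step_arm([
  [1,0,0,0,0,0,-1],
  [0,0,0,0,0,0,-1],
  [0,0,0,0,0,0,-1],
])

```text
clock: 16.6
tcp_pos: [0.5847, -0.0174, 0.1038]
orientation: [0.257, -0.019, 0.966, 0.001]
wrist_force: [-0.5, -0.5, -2.2]
finger_gap: -0.0002
grip_force: 0.4
```

Emit:
step_arm([
  [1,0,0,0,0,0,-1],
  [0,0,0,0,0,0,-1],
  [0,0,0,0,0,0,-1],
])

```text
clock: 16.9
tcp_pos: [0.5857, -0.0174, 0.1038]
orientation: [0.257, -0.019, 0.966, 0.001]
wrist_force: [-1.8, -0.2, -0.4]
finger_gap: 0.0001
grip_force: 0.4
```

```bash
python3 t.py;python3 top.py;python3 g.py
```

```text
tcp [ 0.5857 -0.0174  0.1038] tilt 29.8 j [-0.24  0.   -0.73  0.33  0.13 -0.25] F [-1.8 -0.2 -0.4] tip [ 0.567 -0.018  0.136] upcorner [ 0.577 -0.017  0.141] 16.9
front L 216 x [0.5829 0.593  0.6033] z 0.2156
front R 241 x [0.5253 0.5982 0.6093] z 0.2158
rear L 222 x [0.6318 0.6408 0.6508] z 0.2159
rear R 183 x [0.6383 0.6476 0.657 ] z 0.2154
top 0.015 22 [0.5763 0.0272 0.1521]
top -0.08 28 [ 0.5797 -0.0659  0.1492]
side 0.015 24 [0.5759 0.0278 0.1537]
side -0.08 17 [ 0.5791 -0.0604  0.1522]
```

Run:
```python
from h import *
D=np.load("/tmp/top0.npz");T=D["T"];K=D["K"]
im=cv2.imread("pics/lasttop.png");old=cv2.imread("pics/t4.png")
def ray(u,v,z):
    d=T[:3,:3]@np.linalg.solve(K,[u,v,1]);return (T[:3,3]+(z-T[2,3])/d[2]*d).round(4)
g=cv2.cvtColor(old,cv2.COLOR_BGR2GRAY).astype(int)
for cu in (300,340,380,420): 
    col=g[:,cu-3:cu+4].mean(1); v=195+int(np.argmin(col[203:220]))+8; print(cu,col[196:224:2].round().tolist(), ray(150+(cu+.5)/4-.5,150+(v+.5)/4-.5,.024))
    w=285+int(np.argmin(col[285:308]));print("  bar",w,ray(150+(cu+.5)/4-.5,150+(w+.5)/4-.5,.132))
```

```text
300 [93.0, 96.0, 96.0, 104.0, 118.0, 128.0, 128.0, 124.0, 116.0, 114.0, 122.0, 127.0, 123.0, 124.0] [0.5869 0.0293 0.024 ]
  bar 299 [0.509  0.0239 0.132 ]
340 [94.0, 100.0, 108.0, 120.0, 134.0, 133.0, 113.0, 104.0, 119.0, 132.0, 128.0, 127.0, 133.0, 137.0] [ 0.5804 -0.0026  0.024 ]
  bar 298 [ 0.5089 -0.0053  0.132 ]
380 [95.0, 106.0, 129.0, 140.0, 123.0, 111.0, 116.0, 124.0, 126.0, 130.0, 138.0, 143.0, 144.0, 143.0] [ 0.5827 -0.0347  0.024 ]
  bar 294 [ 0.511  -0.0346  0.132 ]
420 [109.0, 118.0, 125.0, 124.0, 112.0, 108.0, 118.0, 128.0, 127.0, 128.0, 135.0, 140.0, 141.0, 141.0] [ 0.5826 -0.0667  0.024 ]
  bar 292 [ 0.5116 -0.0639  0.132 ]
```

Emit:
step_arm([
  [1,0,0,0,0,0,-1],
  [1,0,0,0,0,0,-1],
  [0,0,0,0,0,0,-1],
  [0,0,0,0,0,0,-1],
])

```text
clock: 17.45
tcp_pos: [0.5878, -0.0174, 0.1038]
orientation: [0.257, -0.019, 0.966, 0.001]
wrist_force: [-0.8, -0.3, -0.9]
finger_gap: 0.0004
grip_force: 0.4
```

```bash
python3 t.py;python3 top.py;python3 g.py
```

```text
tcp [ 0.5878 -0.0174  0.1038] tilt 29.8 j [-0.24  0.01 -0.73  0.33  0.13 -0.25] F [-0.8 -0.3 -0.9] tip [ 0.569 -0.018  0.136] upcorner [ 0.579 -0.017  0.141] 17.45
front L 215 x [0.583  0.5927 0.6033] z 0.2155
front R 247 x [0.5238 0.598  0.609 ] z 0.2157
rear L 221 x [0.6318 0.6408 0.6509] z 0.2159
rear R 190 x [0.6383 0.6478 0.6571] z 0.2155
top 0.015 18 [0.5783 0.026  0.1533]
top -0.08 20 [ 0.5811 -0.0655  0.15  ]
side 0.015 19 [0.5783 0.0268 0.1536]
side -0.08 14 [ 0.5808 -0.0644  0.1514]
```

Emit:
step_arm([
  [1,0,0,0,0,0,-1],
  [0,0,0,0,0,0,-1],
  [0,0,0,0,0,0,-1],
])

```text
clock: 17.9
tcp_pos: [0.5887, -0.0175, 0.1038]
orientation: [0.257, -0.019, 0.966, 0.0]
wrist_force: [-0.5, 0.2, 0.1]
finger_gap: -0.0002
grip_force: 0.4
```

```bash
python3 t.py;python3 top.py;python3 g.py
```

```text
tcp [ 0.5887 -0.0175  0.1038] tilt 29.8 j [-0.24  0.01 -0.72  0.33  0.13 -0.25] F [-0.5  0.2  0.1] tip [ 0.57  -0.018  0.136] upcorner [ 0.58  -0.017  0.141] 17.9
front L 216 x [0.5829 0.593  0.6032] z 0.2158
front R 244 x [0.5236 0.598  0.6091] z 0.2156
rear L 219 x [0.6319 0.6409 0.6511] z 0.2155
rear R 188 x [0.6383 0.6481 0.6571] z 0.2152
top 0.015 22 [0.5795 0.0279 0.1522]
top -0.08 20 [ 0.5811 -0.0655  0.15  ]
side 0.015 25 [0.579  0.0287 0.153 ]
side -0.08 12 [ 0.5815 -0.0622  0.152 ]
```

Emit:
step_arm([
  [1,0,0,0,0,0,-1],
  [0,0,0,0,0,0,-1],
  [0,0,0,0,0,0,-1],
])

```text
clock: 18.35
tcp_pos: [0.5892, -0.0175, 0.1034]
orientation: [0.257, -0.019, 0.966, 0.0]
wrist_force: [-3.5, -0.2, -0.3]
finger_gap: 0.0
grip_force: 1.2
```

Emit:
step_arm([
  [1,0,0,0,0,0,-1],
  [0,0,0,0,0,0,-1],
  [0,0,0,0,0,0,-1],
])

```text
clock: 18.65
tcp_pos: [0.5895, -0.0174, 0.1029]
orientation: [0.256, -0.019, 0.966, 0.001]
wrist_force: [-5.1, 0.8, 0.2]
finger_gap: -0.0
grip_force: 2.2
```

```bash
python3 t.py;python3 top.py; python3 g.py|head -1
```

```text
tcp [ 0.5895 -0.0174  0.1029] tilt 29.7 j [-0.24  0.01 -0.72  0.33  0.13 -0.25] F [-5.1  0.8  0.2] tip [ 0.571 -0.018  0.135] upcorner [ 0.581 -0.017  0.14 ] 18.65
front L 217 x [0.5831 0.593  0.6032] z 0.2158
front R 250 x [0.5255 0.5982 0.6094] z 0.2156
rear L 219 x [0.632  0.6412 0.6511] z 0.2157
rear R 187 x [0.6382 0.648  0.6571] z 0.2154
top 0.015 21 [0.5797 0.0282 0.1523]
```

The force rose to 5 N without the board moving, so the gate is at its stop. I'll withdraw.

Emit:
step_arm([
  [-4,0,0,0,0,0,-1],
  [-10,0,0,0,0,0,-1],
  [-25,0,0,0,0,0,-1],
  [-35,0,10,0,0,0,-1],
  [-35,0,30,0,0,0,-1],
])

```text
clock: 19.3
tcp_pos: [0.4782, -0.0165, 0.141]
orientation: [0.255, -0.019, 0.967, 0.001]
wrist_force: [-0.3, 0.3, -0.4]
finger_gap: -0.0003
grip_force: 0.0
```

Emit:
step_arm([
  [-10,0,30,0,0,0,-1],
  [0,0,20,0,0,0,-1],
  [0,0,0,0,0,0,-1],
  [0,0,0,0,0,0,-1],
  [0,0,0,0,0,0,-1],
])

```text
clock: 19.8
tcp_pos: [0.4709, -0.0172, 0.1925]
orientation: [0.257, -0.019, 0.966, 0.001]
wrist_force: [-1.3, -0.3, -0.9]
finger_gap: 0.0002
grip_force: 0.0
```

```bash
python3 t.py;python3 top.py; python3 g.py
python3 - <<'E'
from h import *
im=cv2.imread("pics/lasttop.png");cv2.imwrite("pics/t6.png",cv2.resize(im[150:270,150:340],(760,480),interpolation=cv2.INTER_CUBIC))
d=cv2.absdiff(im,np.load("/tmp/top0.npz")["im"][:,:,::-1]).max(2)
for n,(u,v) in dict(mug=(163,246),mill=(171,195),s1=(308,207),s2=(327,193),lemon=(321,233),tin=(306,171)).items(): print(n,d[v-10:v+10,u-10:u+10].mean().round(1))
E
```

```text
tcp [ 0.4709 -0.0172  0.1925] tilt 29.7 j [-0.33 -0.33 -0.75  0.67  0.17 -0.33] F [-1.3 -0.3 -0.9] tip [ 0.453 -0.018  0.225] upcorner [ 0.462 -0.017  0.23 ] 19.8
front L 215 x [0.5831 0.5929 0.6032] z 0.2159
front R 212 x [0.5905 0.5995 0.6094] z 0.2156
rear L 221 x [0.6319 0.6411 0.6509] z 0.2158
rear R 190 x [0.6383 0.6479 0.6571] z 0.2156
top 0.015 21 [0.5796 0.0281 0.1535]
top -0.08 19 [ 0.5813 -0.0648  0.1492]
side 0.015 22 [0.5792 0.0291 0.1527]
side -0.08 11 [ 0.5818 -0.062   0.1532]
mug 1.6
mill 2.9
s1 1.7
s2 1.7
lemon 1.8
tin 1.7
```

View pics/t6.png

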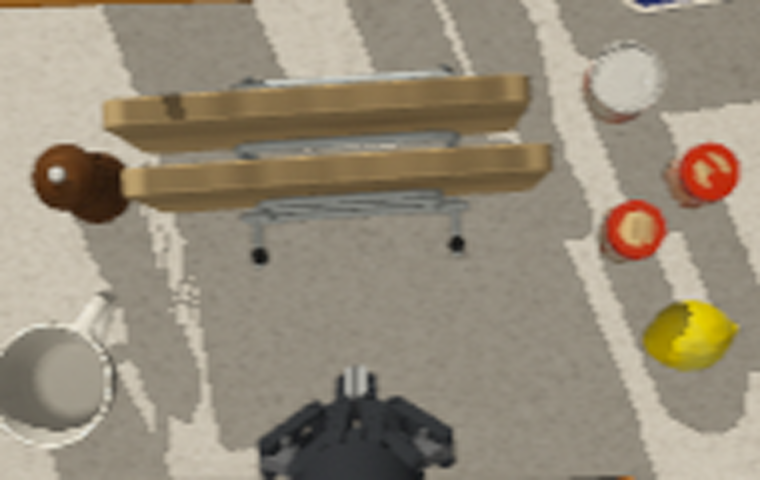

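The gate is upright against the board's front (bar at crop row ~200, cols 255–440). Both boards stand, the things round the rack haven't moved, and the robot is clear.

```bash
python3 -c "
from workcell import *
print(hand_in())"
```

```text
the job is handed in; nothing more can be done
None
```

The job is handed in at about 20 s of the 48 s: the front board stands in the front bay, the gate is up against its stop in front of it, and the camera shows the rear board and everything round the rack unmoved.

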